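Stand the carving gouge in its cup

ROBOT

A 6-joint arm with a two-finger parallel gripper is mounted at the origin on the work surface. World frame = base frame: x ahead of the robot, y to its left, z up, the work surface at z = 0. Lengths are in m, angles in rad, forces in N, time in s.
With the tool pointing down it reaches from about 0.35 to 0.975 m from the base axis. Payload 7.1 kg.
Tool frame: the origin (TCP) lies midway between the tips of the shut fingers; the grasp point (between the pads) lies 19 mm behind it; z points along the fingers, y is the line along which they close (so a half turn about z gives the same grasp; the last joint's range is limited). The gripper opens to 88 mm and grips with 3 to 60 N. Pads are 20 mm wide; open, the fingers measure 115 mm over their backs; the gripper's body (75 mm by 178 mm) begins 61 mm behind the grasp point.
Start: joints at [-1.211, 0.423, 1.63, -0, 1.089, -0.019], TCP at [0.231, -0.581, 0.223] pointing down, gripper open.
Joint ranges: [-3, 3], [-0.9, 2.11], [0.09, 2.58], [-1.31, 4.45], [0.11, 2.69], [-2.54, 2.54]. Speed limits (rad/s): [2.39, 2.39, 3.01, 3.14, 3.14, 3.14].

INTERFACE

Orientations are given as a unit quaternion [w, x, y, z].
In Python, from station import move_pose, movel, movej, command_gripper, wait, inverse_kinematics, read_camera, camera_info, MotionError, job_done, get_time, get_joint_pos, get_qvel, get_effort, get_tcp_pos, get_ee_rot, get_ft_force, get_ft_torque, get_grip_width, get_finger_force gives the robot as it stands. Calls block until the motion is done:
- move_pose(position, orientation): joint-space move of the TCP to a pose.
- movel(position, frame=None, v=0.15, until_force=None): straight line of the TCP; frame=None keeps the orientation; v is the mean speed in m/s. With until_force (N) it stops when the force on the tool has changed by that much, and returns True; else False.
- movej(angles): joint-space move.
- command_gripper(opening): opening from 0.0 (shut) to 1.0 (fully open); the grip force is fixed at half the most; returns when the fingers have stopped.
- wait(seconds).
- inverse_kinematics(position, orientation): joint angles nearest the present ones, or None.
- read_camera(name): name is "scene" or "top"; returns the picture (420x560x3 uint8, red, green, blue); there is no depth.
- camera_info(name): a dict with "intrinsics" (3x3 intrinsics, pixels), "T" (4x4, takes a point from camera to world coordinates). Camera axes: x right, y up, looking along -z (the intrinsics and any distortion apply to the point x, -y, -z); pixel columns grow to the right and rows downward; lengths in m; the calibration is good to about 2 mm. A picture is of the moment at which its call begins. camera_info takes no time and is no camera call.
A pose or a line that the arm cannot do raises MotionError and nothing moves.
- job_done(): hands the job in; it is judged then, once.
Readings, each from a call of its own:
- get_time(): time.
- get_joint_pos(): joint angles.
- get_qvel(): joint speeds.
- get_effort(): joint torques, N m.
- get_tcp_pos(): TCP position.
- get_ee_rot(): TCP orientation.
- get_ft_force(): force on the tool from outside, world axes, zero at the start.
- get_ft_torque(): the same for the moment, N m.
- get_grip_width(): opening from 0.0 (shut) to 1.0 (fully open).
- get_finger_force(): force on a finger pad.
Only numpy, scipy, OpenCV 4.12 (cv2) and the standard library are available. Lean on these libraries where they do the work, as an engineer would, in place of code of your own. Each camera call takes 0.05 s, during which the arm holds its last target. There are 200 camera calls.

TASK

The carving gouge has slid under the low plywood riser: draw it all the way out by its handle and lay it down on the open bench, clear of the riser. Then take it again and stand it in the yellow cup, handle down and blade up, lowering it to the bottom rather than dropping it. Leave the cup standing where it is, and do not disturb the glue bottle, the carved horse on the riser or the wood offcut.

Things in the scene. Friction and masses are not known exactly. Their poses are not given: they have to be found in the camera images.
- gouge: Carving gouge, 200 mm long, 0.12 kg. Origin: centre of the handle's butt end; x runs from butt to blade, z up as it lies at the start. Dark wood handle 26 mm wide (y), 22 high (z), x 0 to 125 mm; brass ferrule dia 19 to 135 mm; thin steel shank and 20 mm wide blade to 200 mm. Starts flat on the bench, blade under the riser, 50 to 65 mm of handle out of its open front. Balances 80 mm from the butt.
- gouge_tip (a point): the cutting end of the gouge, on its axis, 200 mm from the butt
- riser: Low plywood shelf fixed to the bench: 180 mm deep (x), 200 wide (y), 75 high. Origin: centre of its underside; z up, x from its open front to its closed back. Top 15 mm thick, 60 mm free height beneath; side walls 15 mm thick, 170 mm between them; back board 12 mm thick.
- riser_front (a point): middle of the riser's open front edge, at bench level, 90 mm from the riser's origin along its -x
- cup: Heavy round yellow cup, loose, 0.5 kg, 68 mm outer diameter, 72 high, straight walls 9 mm thick; round hole 50 mm in diameter, 64 deep (inner floor 8 mm above the bench). Origin: centre of its underside; z up. It and the glue bottle may have changed places.
- cup_rim (a point): centre of the cup's mouth, 72 mm above its underside
- bottle: Bystander: white plastic glue bottle with a yellow nozzle, 58 mm in diameter, 160 mm high, standing; origin at the centre of its underside
- horse: Bystander: small carved wooden horse head on a dark 60 x 50 mm foot, 90 mm high, standing loose on the rear half of the riser's top; origin at the centre of its underside
- offcut: Bystander: pale wood offcut, 100 x 45 x 30 mm high, lying on the bench; origin at the centre of its underside
Mind the look-alikes: they are no part of the job. What is shaped like the cup but turquoise is not meant.

How it is judged:
By the outcome, as a careful person would: the job done as asked, in the order asked, and still so for the second after the job is handed in, with the robot touching nothing.
It also fails if it takes over 54 s, if anything falls off the work surface, if the arm or the gripper's body presses on something with over 40 N, if the wrist force passes 120 N, or if a joint passes its speed limit or range.

## Working session

There is one attempt and no reset: what is moved stays moved. The work goes in short steps, each a Python script; the robot and the scene stay as the last script left them, time stands still between calls to the robot, and variables do not carry over. Pictures are saved under pics/ and viewed, at most 10 in all, crops included, and the job is handed in when it is done.

```bash
ls; mkdir -p pics; python3 - <<'E'
from station import *
import cv2, numpy as np
np.set_printoptions(precision=4,suppress=True)
for n in ("scene","top"):
    im=read_camera(n); cv2.imwrite(f"pics/{n}0.png",im[:,:,::-1]); i=camera_info(n); print(n,{k:np.array(v) if not isinstance(v,str) else v for k,v in i.items()})
print(get_time(),get_tcp_pos(),get_ee_rot())
E
```

```text
pics
scene {'intrinsics': array([[536.7578,   0.    , 279.254 ],
       [  0.    , 536.7578, 211.4731],
       [  0.    ,   0.    ,   1.    ]]), 'T': array([[ 0.6779, -0.6126,  0.4064,  1.1666],
       [ 0.7351,  0.5585, -0.3844, -0.52  ],
       [ 0.0085,  0.5593,  0.8289,  1.2235],
       [ 0.    ,  0.    ,  0.    ,  1.    ]])}
top {'intrinsics': array([[380.4621,   0.    , 281.4532],
       [  0.    , 380.4621, 211.183 ],
       [  0.    ,   0.    ,   1.    ]]), 'T': array([[ 0.0006,  0.9813, -0.1925,  0.4666],
       [-1.    ,  0.0025,  0.0096,  0.006 ],
       [ 0.0099,  0.1925,  0.9812,  0.8812],
       [ 0.    ,  0.    ,  0.    ,  1.    ]])}
0.1 [ 0.231  -0.5802  0.222 ] [-0.0007  0.9821  0.1883 -0.0001]
```

View pics/scene0.png

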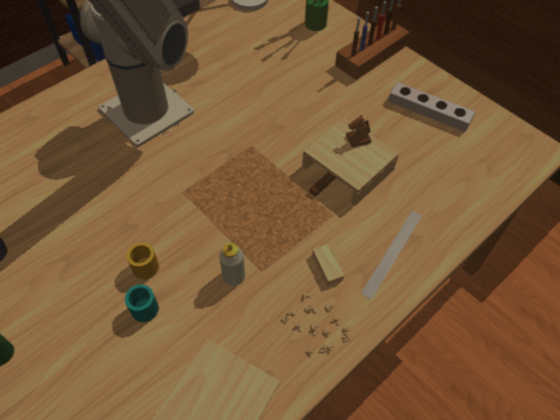

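View pics/top0.png

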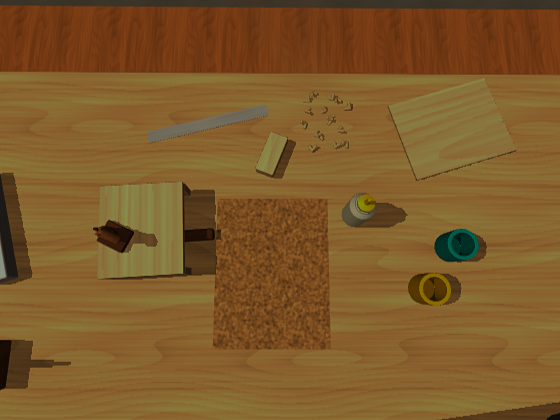

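Scene: riser top at top-view (98–185, 182–278), handle sticking out at (187–213, 235); in the scene view the handle is at about (323,182). The yellow cup is at top (434,289), scene (143,260); turquoise is beside it, the bottle is at top (358,210), the offcut at (272,155).

```bash
cat > h.py <<'E'
from station import *
import cv2, numpy as np
np.set_printoptions(precision=4,suppress=True)
def ray(n,uv):
    i=camera_info(n); K=np.array(i["intrinsics"]);T=np.array(i["T"])
    a=np.linalg.inv(K)@[uv[0],uv[1],1]; d=T[:3,:3]@(a*[1,-1,-1]); return T[:3,3],d/np.linalg.norm(d)
def on(n,uv,z):
    o,d=ray(n,uv); return o+d*(z-o[2])/d[2]
def tri(u1,u2,n1="top",n2="scene"):
    o,d=ray(n1,u1);p,e=ray(n2,u2)
    s=np.linalg.lstsq(np.c_[d,-e],p-o,rcond=None)[0]
    a,b=o+s[0]*d,p+s[1]*e; return (a+b)/2,np.linalg.norm(a-b)
E
python3 - <<'E'
from h import *
t=cv2.imread("pics/top0.png");s=cv2.imread("pics/scene0.png")
def z(im,x,y,w,h,f): return cv2.resize(im[y:y+h,x:x+w],(w*f,h*f),interpolation=cv2.INTER_CUBIC)
def fit(a): return a[:300,:400]
# 4 panels 400x300: top gouge, scene gouge, top cup, scene cup
A=fit(z(t,175,210,50,38,8));B=fit(z(s,300,160,50,38,8));C=fit(z(t,400,265,67,50,6));D=fit(z(s,115,235,67,50,6))
A,B=[np.clip(x*2.0,0,255).astype('uint8') for x in (A,B)]
p=np.vstack([np.hstack([A[:300],B[:300]]),np.hstack([C,D])]); cv2.imwrite("pics/c1.png",p)
for n,im in (("top",t),("scene",s)):
    hsv=cv2.cvtColor(im,cv2.COLOR_BGR2HSV)
    m=cv2.inRange(hsv,(20,190,60),(32,255,255))
    k,l,st,c=cv2.connectedComponentsWithStats(m)
    print(n,[(st[i].tolist(),c[i].round(1).tolist()) for i in range(1,k) if st[i][4]>30])
E
```

```text
top [([357, 194, 18, 18, 249], [365.7, 202.7]), ([418, 273, 33, 33, 400], [434.3, 288.9])]
scene [([133, 244, 19, 13, 40], [143.3, 247.8]), ([128, 252, 26, 15, 92], [139.0, 261.1])]
```

View pics/c1.png

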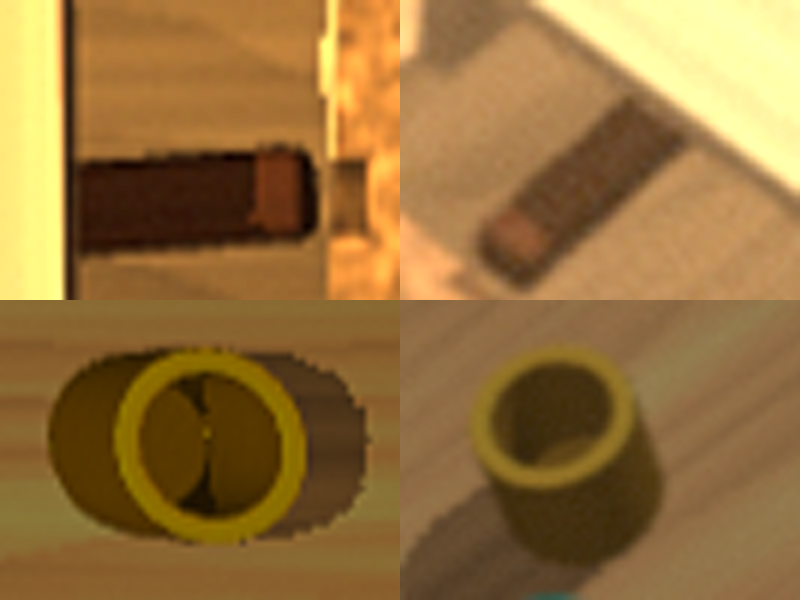

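The crop shows the handle's lit butt band at top ≈(209.3,233.3), scene ≈(314.8,188.7). The cup's rim centre is at top ≈(434.5,288.9), scene ≈(140.4,254).

```bash
python3 - <<'E'
from h import *
def P(x,y,x0,y0,f): return ((x+.5)/f-.5+x0,(y+.5)/f-.5+y0)
print("band",*tri(P(278,190,175,210,8),P(122,233,300,160,8)))
print("far",*tri(P(80,205,175,210,8),P(257,122,300,160,8)))
tc=P(210,145,400,265,6); sc=P(155,117,115,235,6)
print("rim",*tri(tc,sc), on("top",tc,.072),on("scene",sc,.072))
a=on("top",P(80,205,175,210,8),.022);b=on("top",P(302,193,175,210,8),.022);c=on("top",P(318,193,175,210,8),.0)
print("axis",a,b,c,np.degrees(np.arctan2(*(a-b)[1::-1])))
for n,uv in (("top",(185.5,183)),("top",(186,277)),("top",(98,278)),("top",(98,184)),("scene",(303,157)),("scene",(364,188))): print(n,on(n,uv,.075))
print("bottle top",tri((370,201),(231,247)),"turq",on("top",(463,244),.072), "offcut",on("top",(272,155),.03))
E
```

```text
band [0.585  0.1635 0.0171] 0.002788031819647865
far [0.5831 0.2237 0.0231] 0.015163615454562629
rim [ 0.4617 -0.323   0.0678] 0.0027298371066718395 [ 0.4608 -0.3224  0.072 ] [ 0.4654 -0.3229  0.072 ]
axis [0.5791 0.2173 0.022 ] [0.5827 0.1546 0.022 ] [0.5857 0.1538 0.    ] 93.24101113471941
top [0.687  0.2079 0.075 ]
top [0.4845 0.1969 0.075 ]
top [0.4823 0.3792 0.075 ]
top [0.6841 0.398  0.075 ]
scene [0.5139 0.1847 0.075 ]
scene [0.7001 0.2306 0.075 ]
bottle top (array([ 0.634 , -0.1736,  0.1471]), np.float64(0.007681133610035686)) turq [ 0.5547 -0.3908  0.072 ] offcut [0.7679 0.02   0.03  ]
```

```bash
cat >> h.py <<'E'
from scipy.spatial.transform import Rotation as R
def quat(z,y):
    z=np.array(z,float);z/=np.linalg.norm(z);y=np.array(y,float);y-=z*(y@z);y/=np.linalg.norm(y)
    q=R.from_matrix(np.c_[np.cross(y,z),y,z]).as_quat(); return q[[3,0,1,2]]
def pose(g,z,y):  # grasp point -> TCP position, quaternion
    z=np.array(z,float);z/=np.linalg.norm(z); return np.array(g)+.019*z, quat(z,y)
E
cat > a.py <<'E'
from h import *
u=np.array([-.057,.998,0]);u/=np.linalg.norm(u);w=np.array([u[1],-u[0],0])
butt=np.array([.5845,.154,0])
t=np.radians(10); z1=[0,0,-np.cos(t)]+np.sin(t)*u
g1=butt+.020*u+[0,0,.0225]
E
python3 - <<'E'
from a import *
for s in(1,-1):
    print(inverse_kinematics(*pose(g1,z1,s*w)))
    print("pull",inverse_kinematics(*pose(g1-.205*u,z1,s*w)))
for a in (30,45,55):
    a=np.radians(a)
    for s in (1,-1):
        g=butt-.205*u+.1*u+[0,0,.014]
        print("lie",round(np.degrees(a)),s,inverse_kinematics(*pose(g,[0,0,-np.cos(a)]-np.sin(a)*u,s*w)))
    for yaw in range(-180,180,30):
      for s in (1,-1):
        h=np.array([np.cos(np.radians(yaw)),np.sin(np.radians(yaw)),0]); y=np.cross([0,0,1],h)*s
        for zz in (.115,.2):
            q=inverse_kinematics(*pose([.462,-.323,zz],-np.sin(np.pi/2-a)*0+h*np.cos(a)+np.array([0,0,-np.sin(a)]),y))
            if q is not None: print("cup",round(np.degrees(a)),yaw,s,zz,np.array(q))
E
```

```text
[ 0.1879  0.7065  1.7812  0.288   0.6511 -0.0986]
pull [-0.1545  0.7103  1.7712  0.2622  0.7142 -0.4148]
None
pull None
lie 30 1 [ 0.3027  0.7915  1.7428 -0.6847  0.8739  0.7644]
lie 30 -1 [ 0.3027  0.7915  1.7428 -0.6847  0.8739 -2.3772]
cup 30 -180 1 0.115 [-0.4402  0.9658  1.3071 -0.3939  1.8496  1.2256]
cup 30 -180 1 0.2 [-0.4402  0.8561  1.3101 -0.4081  1.9479  1.1816]
cup 30 -180 -1 0.115 [-0.4402  0.9658  1.3071 -0.3939  1.8496 -1.916 ]
cup 30 -180 -1 0.2 [-0.4402  0.8561  1.3101 -0.4081  1.9479 -1.96  ]
cup 30 -150 1 0.115 [-0.299   0.8849  1.5108 -0.6881  1.6034  1.0499]
cup 30 -150 1 0.2 [-0.299   0.7637  1.5138 -0.694   1.6945  0.9744]
cup 30 -150 -1 0.115 [-0.299   0.8849  1.5108 -0.6881  1.6034 -2.0917]
cup 30 -150 -1 0.2 [-0.299   0.7637  1.5138 -0.694   1.6945 -2.1672]
cup 30 -120 1 0.115 [-0.1967  0.7876  1.7805 -1.019   1.2983  1.008 ]
cup 30 -120 1 0.2 [-0.1967  0.6443  1.7837 -0.9906  1.3736  0.8864]
cup 30 -120 -1 0.115 [-0.1967  0.7876  1.7805 -1.019   1.2983 -2.1336]
cup 30 -120 -1 0.2 [-0.1967  0.6443  1.7837 -0.9906  1.3736 -2.2552]
cup 30 -60 1 0.115 [-0.3366
[... 7291 characters left out ...]
 1.4547  2.1628]
cup 55 90 -1 0.115 [-0.8322  0.7134  1.6005  0.4093  1.3265 -1.0345]
cup 55 90 -1 0.2 [-0.8322  0.6     1.5745  0.3993  1.4547 -0.9788]
cup 55 120 1 0.115 [-0.7251  0.7653  1.4863  0.1834  1.4779  1.8204]
cup 55 120 1 0.2 [-0.7251  0.6596  1.4606  0.1827  1.6071  1.8443]
cup 55 120 -1 0.115 [-0.7251  0.7653  1.4863  0.1834  1.4779 -1.3212]
cup 55 120 -1 0.2 [-0.7251  0.6596  1.4606  0.1827  1.6071 -1.2973]
cup 55 150 1 0.115 [-0.6067  0.7794  1.4555 -0.0477  1.516   1.5053]
cup 55 150 1 0.2 [-0.6067  0.6755  1.4299 -0.0478  1.6453  1.4991]
cup 55 150 -1 0.115 [-0.6067  0.7794  1.4555 -0.0477  1.516  -1.6363]
cup 55 150 -1 0.2 [-0.6067  0.6755  1.4299 -0.0478  1.6453 -1.6425]
```

```bash
python3 - <<'E'
from a import *
p,q=pose(g1,z1,w)
movel([.231,-.58,.40],v=.3)
move_pose(p+[0,0,.36],q)
movel(p+[0,0,.03]-.0*u,v=.25)
print(movel(p,v=.06,until_force=8), get_tcp_pos(), p)
command_gripper(0); print("grip",get_grip_width()*.088,get_finger_force(),get_time())
movel(p+[0,0,.005],v=.05)
f=p-.205*u
movel(f+[0,0,.005],v=.10)
print(get_grip_width()*.088,get_finger_force())
print(movel(f,v=.03,until_force=5),get_tcp_pos()-f)
command_gripper(.7)
movel(f+[0,0,.3],v=.3)
print(get_time())
for n in ("scene","top"):cv2.imwrite(f"pics/{n}1.png",read_camera(n)[:,:,::-1])
t=cv2.imread("pics/top1.png");s=cv2.imread("pics/scene1.png")
A=cv2.resize(t[180:280,170:290],(480,400),interpolation=cv2.INTER_CUBIC);B=cv2.resize(s[150:250,220:300],(320,400),interpolation=cv2.INTER_CUBIC)
cv2.imwrite("pics/c2.png",np.clip(np.hstack([A,B])*1.7,0,255).astype('uint8'))
E
```

```text
False [0.583  0.1772 0.0035] [0.5832 0.1773 0.0038]
grip 0.026398074836094253 29.81119841337204 6.8583
0.025641755993353076 29.807518422603607
True [ 0.0003  0.0002 -0.0001]
11.4333
```

View pics/c2.png

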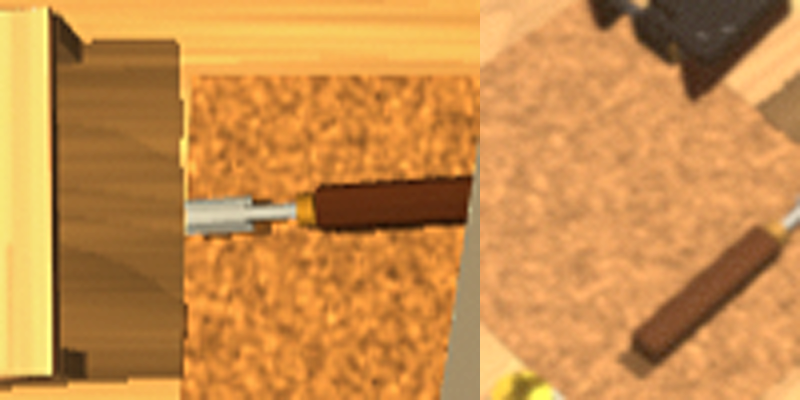

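Gouge lies flat on the mat, clear of the riser: ferrule joint at top ≈(248.4,231.4), scene ≈(293.4,208.4). The gripper hides the butt end in the top view.

```bash
cat >> a.py <<'E'
def P(x,y,x0,y0,f): return ((x+.5)/f-.5+x0,(y+.5)/f-.5+y0)
E
python3 - <<'E'
from a import *
F,Ft=tri(P(315,208,170,180,4),P(295,236,220,150,4)); print("ferr joint",F,Ft, on("top",P(315,208,170,180,4),.018))
B=on("top",P(468,200.5,170,180,4),.018); print("mid/back",B); print("scene butt",on("scene",P(168,345,220,150,4),.018),"scene joint",on("scene",P(295,236,220,150,4),.018))
print("expected joint",butt-.205*u+.125*u)
a=np.radians(30)
for s,zz in ((1,.024),(1,.3)):print(inverse_kinematics(*pose(butt-.105*u+[0,0,zz],[0,0,-np.cos(a)]-np.sin(a)*u,w)))
for yaw in (30,60,90,120):
    h=np.array([np.cos(np.radians(yaw)),np.sin(np.radians(yaw)),0])
    print(yaw,[inverse_kinematics(*pose([.462,-.323,zz],h*np.cos(a)-np.array([0,0,np.sin(a)]),-np.cross([0,0,1],h))) for zz in (.11,.24)])
E
```

```text
ferr joint [0.5902 0.0753 0.0111] 0.003960086372322222 [0.5881 0.0732 0.018 ]
mid/back [ 0.5926 -0.0143  0.018 ]
scene butt [ 0.6011 -0.0477  0.018 ] scene joint [0.5945 0.0737 0.018 ]
expected joint [0.5891 0.0741 0.    ]
[ 0.3027  0.7746  1.7444 -0.6768  0.8858  0.752 ]
[ 0.3027  0.3858  1.6392 -0.528   1.2966  0.4384]
30 [array([-1.0961,  0.7393,  1.973 ,  1.2931,  1.1185, -1.0904]), array([-1.0961,  0.4878,  1.9686,  1.1871,  1.2022, -0.8263])]
60 [array([-1.0335,  0.8279,  1.6859,  0.8715,  1.4137, -1.0251]), array([-1.0335,  0.6261,  1.6821,  0.8573,  1.5475, -0.8681])]
90 [array([-0.9098,  0.922 ,  1.4329,  0.566 ,  1.7021, -1.117 ]), array([-0.9098,  0.7478,  1.4291,  0.5863,  1.8515, -1.018 ])]
120 [array([-0.7588,  0.9909,  1.2614,  0.264 ,  1.9069, -1.3346]), array([-0.7588,  0.8301,  1.2576,  0.2836,  2.0653, -1.2861])]
```

```bash
cat >> a.py <<'E'
a=np.radians(30)
h=np.array([np.cos(np.radians(60)),np.sin(np.radians(60)),0])
zc=h*np.cos(a)-np.array([0,0,np.sin(a)]); yc=-np.cross([0,0,1],h)
cup=np.array([.462,-.323,0])
def up(z,dx=0,dy=0): return pose(cup+[dx,dy,0]-.013*h+[0,0,z],zc,yc)
E
python3 - <<'E'
from a import *
G=np.array([.5905,.0491,.024]); p,q=pose(G,[0,0,-np.cos(a)]-np.sin(a)*u,w)
print(inverse_kinematics(*up(.40)),inverse_kinematics(p+[0,0,.4],q))
move_pose(p+[0,0,.2],q)
movel(p+[0,0,.03],v=.2)
print(movel(p,v=.05,until_force=8),get_tcp_pos()-p)
command_gripper(0);print(get_grip_width()*.088,get_finger_force())
movel(p+[0,0,.05],v=.08)
movel(p+[0,0,.36],v=.25)
move_pose(*up(.40))
movel(up(.21)[0],v=.2)
print(get_grip_width()*.088,get_finger_force(),get_time(),get_tcp_pos()-up(.21)[0])
for n in ("scene","top"):cv2.imwrite(f"pics/{n}2.png",read_camera(n)[:,:,::-1])
t=cv2.imread("pics/top2.png");s=cv2.imread("pics/scene2.png")
A=cv2.resize(t[240:340,380:480],(400,400),interpolation=cv2.INTER_CUBIC);B=cv2.resize(s[180:280,90:190],(400,400),interpolation=cv2.INTER_CUBIC)
cv2.imwrite("pics/c3.png",np.clip(np.hstack([A,B])*1.6,0,255).astype('uint8'))
E
```

```text
[-1.0511  0.4362  1.5766  0.8645  1.752  -0.6534] [ 0.3025  0.2805  1.5023 -0.5075  1.5073  0.3169]
False [-0.     -0.     -0.0001]
0.026142340142011295 29.989563524723053
0.025876184303561922 29.988988637924194 19.5333 [ 0.0004 -0.0003  0.001 ]
```

View pics/c3.png

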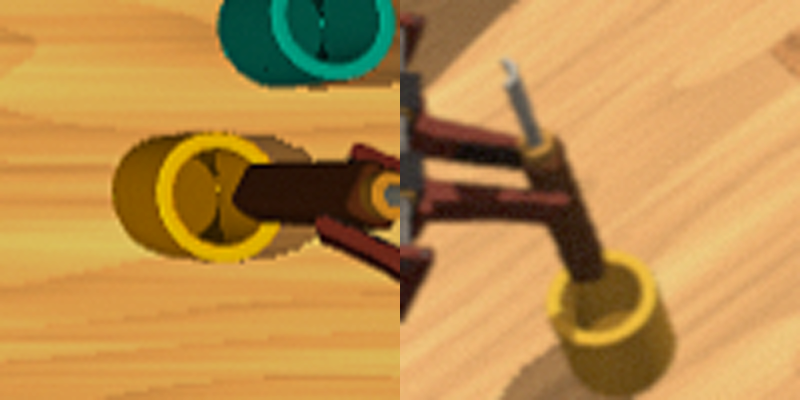

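The gouge hangs upright over the yellow cup: butt at top ≈(441,288), scene ≈(136.5,248.5), ferrule joint at top ≈(474.5,288), scene ≈(125.5,217.5).

```bash
python3 - <<'E'
from a import *
print("butt",tri(P(246,193,380,240,4),P(187,275,90,180,4)))
print("joint",tri(P(378,193,380,240,4),P(143,148,90,180,4)))
def proj(n,X):
    i=camera_info(n);T=np.linalg.inv(np.array(i["T"]));c=(T@[*X,1])[:3]*[1,-1,-1];k=np.array(i["intrinsics"])@c;return k[:2]/k[2]
for X in ([.462,-.323,.11],[.462,-.323,.235],[.462,-.323,.31]):
    t,s=proj("top",X),proj("scene",X); print(X,(t-[380,240])*4,(s-[90,180])*4+[400,0])
print("rim now",tri(P(220,197,380,240,4),P(203,300,90,180,4)))
E
```

```text
butt (array([ 0.4624, -0.3253,  0.0988]), np.float64(0.0009144173094526421))
joint (array([ 0.4639, -0.3218,  0.236 ]), np.float64(0.0012739214756743622))
[0.462, -0.323, 0.11] [250.1352 193.1048] [585.1827 261.5279]
[0.462, -0.323, 0.235] [377.296  195.0017] [536.9543 146.3595]
[0.462, -0.323, 0.31] [480.1981 196.5367] [503.7311  67.0234]
rim now (array([ 0.4615, -0.3237,  0.0659]), np.float64(0.0030899386062269493))
```

```bash
python3 - <<'E'
from a import *
print(movel(up(.125)[0],v=.08,until_force=10),get_tcp_pos()[2]-up(0)[0][2])
wait(.3)
print(movel(up(.100)[0],v=.02,until_force=4),get_tcp_pos()[2]-up(0)[0][2],get_ft_force(),get_time())
for n in ("scene",):
    s=read_camera(n)[180:280,90:190,::-1]
    cv2.imwrite("pics/c4.png",np.clip(cv2.resize(s,(400,400),interpolation=cv2.INTER_CUBIC)*1.6,0,255).astype('uint8'))
E
```

```text
False 0.12545891131594808
True 0.10799573239671352 [ 0.3497 -0.7658  3.5584] 21.9917
```

View pics/c4.png

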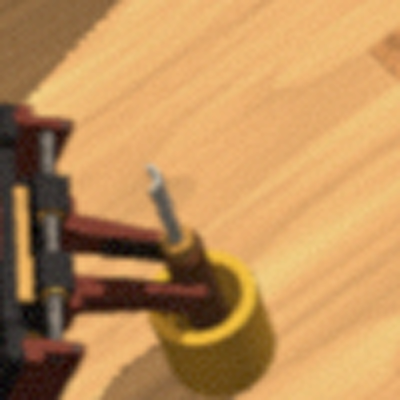

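The gouge is inside the cup (crop, ferrule ≈(178,240)). Contact came at 0.108 m, exactly the expected floor height. Releasing and backing out.

```bash
python3 - <<'E'
from a import *
command_gripper(.65); wait(.3)
c=np.array(get_tcp_pos()); movel(c-.10*zc,v=.08); movel(c-.2*zc+[0,0,.05],v=.2); wait(.5)
print(get_time(),get_ft_force())
s=read_camera("scene")[:,:,::-1]; t=read_camera("top")[:,:,::-1]
A=cv2.resize(s[180:280,90:190],(400,400),interpolation=cv2.INTER_CUBIC)
B=cv2.resize(t[90:390,80:480],(400,300)); B=cv2.copyMakeBorder(B,0,100,0,0,cv2.BORDER_CONSTANT)
cv2.imwrite("pics/c5.png",np.clip(np.hstack([A,B])*1.6,0,255).astype('uint8'))
E
```

```text
25.7167 [-0.3212  0.5309  0.3546]
```

View pics/c5.png

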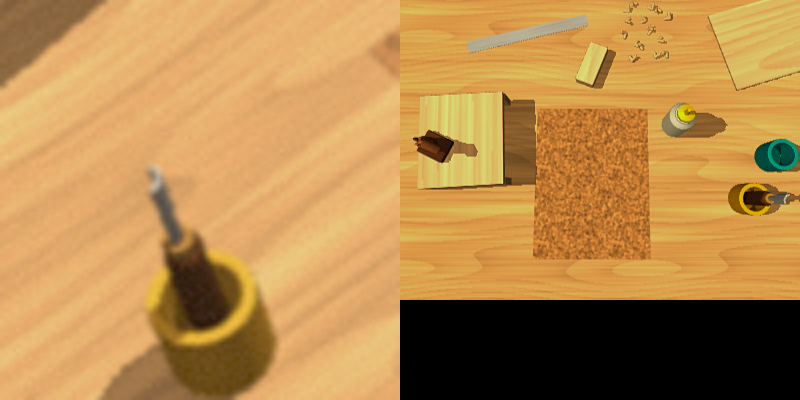

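The gouge stands free in the yellow cup, blade up (ferrule ≈(178,240) in the scene crop). The horse, bottle and offcut are where they started.

```bash
python3 -c "
from station import *
print(job_done())"
```

```text
the job is handed in; nothing more can be done
None
```

The gouge was drawn out by its handle, laid on the open bench clear of the riser, then lowered to the bottom of the yellow cup, where it stands blade up; the last pictures show the cup, glue bottle, horse and offcut where they were, and I handed it in at about 26 s.

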